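# Shut and lock the control enclosure

## Robot

A 6-joint arm with a two-finger parallel gripper is mounted at the origin on the work surface. World frame = base frame: x ahead of the robot, y to its left, z up, the work surface at z = 0. Lengths are in m, angles in degrees, forces in N, time in s.
With the tool pointing down it reaches from about 0.3 to 0.775 m from the base axis. Payload 14.6 kg.
Tool frame: the origin (TCP) lies at the very end of the fingers, on their centre line; the grasp point (between the pads) lies 19 mm behind it (bot.grasp_offset is the distance from the TCP to the grasp point, in m); y points along the fingers, x is the direction in which the jaws open and shut, and the axes are right-handed (so a half turn about y gives the same grasp; the last joint's range is limited). The gripper opens to 85 mm and grips with 20 to 120 N. Pads are 22 mm wide; open, the fingers measure 114 mm over their backs; the gripper's body (76 mm by 85 mm) begins 54 mm behind the grasp point. The pads swing forward as they close: fully open they stand 13 mm farther back than shut.
Start: joints at [72.158, 17.183, 87.147, -0, 75.671, -3.816], TCP at [0.133, 0.534, 0.231] pointing down, gripper open.
Joint ranges: [-173.82, 173.82], [-45.26, 126.66], [13.44, 144.39], [-59.66, 239.66], [0, 175.72], [-146.38, 146.38]. Speed limits (degrees/s): [127.2, 127.2, 147.25, 180, 180, 180].

## Interface

Orientations are given as a 3x3 rotation matrix whose columns are the frame's x, y, z axes.
In Python, from plant import bot gives the robot as it stands.
- The arm moves only by the tool jog_arm, never from a script. Its argument "motion" is a list of rows, each an object of numbers: "jaw": the closure, from -1 (fully open) to 1 (shut); "tx", "ty", "tz": the shift along the tool's x, y, z in m; "wx", "wy", "wz": the turn, a rotation vector about the tool's x, y, z in degrees. A call has 1 to 20 rows; each row is the pose to reach, as a shift and turn from the pose commanded when the call began, along the tool's axes at that moment; what a row does not reach only later rows make up. A row lasts 1/12 s, in which the tool goes at most 41.7 mm and 7.16 degrees, less where a joint would pass 70% of its speed; a pose out of reach is approached as far as the arm can. A call with a gripper value outside its range is refused whole. The fingers move at their own pace and stop on an object; the grip force is fixed at half the most. Time passes only in rows, so rows that repeat a pose let the fingers close. It gives the time, the measured TCP pose, the force and the opening at its end, in the units of the state.
- bot.read_state(): the state, without advancing time (a new reading comes with each control period).
- bot.capture(name): name is "side" or "top" or "wrist"; returns a dict with "color" (480x640x3 uint8, red, green, blue), "z_map" (480x640 float32, m along the optical axis (not along the pixel's ray), 0 where there is no reading), "camera_matrix" (3x3 intrinsics, pixels), "pose" (4x4, takes a point from camera to world coordinates). Camera axes: x right, y up, looking along -z (the intrinsics and any distortion apply to the point x, -y, -z); pixel columns grow to the right and rows downward; lengths in m; the calibration is good to about 2 mm. A picture is of the moment at which its call begins.
- bot.hand_in(): hands the job in, once; it reports no verdict.
Trained networks look in the newest picture that a camera, given by its name, has taken for a name from the list of things; names that differ only in an ending like _2 or _b are one class to them, and where a whole thing is asked for, a point or a joint stands for the part that bears it (a point fixed in the world has none). Each returns a list of dicts, best first, with "score" (0 to 1); they miss things now and then, are a little off and sometimes report something else, mostly with a low value. They report only what shows in the picture. A call takes as long as a camera call.
- bot.boxes_of(camera, query): "position" ([x, y, z] in m, in world coordinates, good to about 4 mm: the middle of the surface that is visible of it).
The state is a dict: "t": time; "joints": joint angles; "dq": joint speeds; "joint_torque": joint torques, N m; "position": TCP position; "orientation": TCP orientation; "ft_force": force on the tool from outside, world axes, zero at the start; "torque": the same for the moment, N m; "grip_width": opening from 0.0 (shut) to 1.0 (fully open).
Only numpy, scipy, OpenCV 4.12 (cv2) and the standard library are available. Lean on these libraries where they do the work, as an engineer would, in place of code of your own. Each camera call takes 0.05 s, during which the arm holds its last target.

## Task

The hinged cover of the control enclosure on the bench stands ajar. Push the cover down fully shut with your fingertips, then set a fingertip in the slot of the round turn-disc on it and turn the disc clockwise a quarter turn, up to its stop, so that the cover is locked. Do not lift the cover further open, do not turn the disc before the cover is shut, and leave everything else on the bench where it is.

Things in the scene. Friction and masses are not known exactly. Their poses are not given: they have to be found in the camera images.
- enclosure: white open-topped plastic enclosure lying on its back, screwed to the bench: 260 mm along its x, 300 mm along its y, walls 90 mm high. Origin: centre of its underside, on the bench; z up. The cover's hinge line runs along its y axis at x = +130 mm, z = 90 mm (the far side); the cover's free edge is on the -x side, towards the robot.
- cover (a joint): hinge angle of the grey cover (rad): 0 = shut, level on the walls, firm stop; grows as the free edge rises; starts at 0.3 to 0.5. Plate 260 mm from hinge to free edge, 300 mm wide, 10 mm thick, underside through the hinge line; its top is 100 mm above the bench when shut. Stiff hinge: it stays where it is left; some 2 to 6 N down near the free edge moves it.
- cover_edge (a point): middle of the cover's free edge, on the top face; axes as the cover's: x from the free edge towards the hinge, y along the edge, z out of the top face. The 33 mm wide strip of the cover between this edge and the disc's collar is plain and can be pushed on.
- disc (a joint): angle of the turn-disc (rad): 0 = unlocked, slot parallel to the hinge line; grows as it is turned clockwise seen from above; firm stop at 1.571 = locked, slot pointing from the free edge to the hinge. Starts between 0 and 0.3. Friction holds it where it is left; turning takes about 0.1 N m.
- disc_top (a point): on the disc's turning axis, level with the disc's top: 24 mm above the cover's top face, 124 mm above the bench when shut. The disc (black, bare metal in the slot), 92 mm across, lies 175 mm from the hinge line (85 mm from the free edge), half-way along the cover's width, inside a fixed metal collar 104 mm across and as high as the disc. z points out of the cover.
- slot_floor (a point): middle of the slot's floor, on the disc's turning axis, 20 mm below the disc's top. y runs along the slot, z out of the cover; x and y turn with the disc. The slot is straight, 36 mm wide and 20 mm deep, and runs right across the disc through its centre, about 90 mm long, closed at its ends by the collar. A finger off-centre in it can push the disc round.
- screwdriver: bystander: hand screwdriver lying on the bench beside the enclosure
- estop_box: bystander: small emergency-stop box, 70 x 70 mm, 76 mm tall, beside the enclosure; origin under its centre
- module: bystander: white plug-in controller module, 75 x 45 mm, 90 mm tall; origin under its centre
- tester: bystander: flat handheld tester, 120 x 65 x 38 mm; origin under its centre
- jar: bystander: closed jar, 60 mm wide, 75 mm tall; origin under its centre
- mug: bystander: mug, 80 mm wide, 90 mm tall, handle towards its own +y; origin under its centre
- tape: bystander: roll of tape lying flat near the front of the enclosure, 70 mm across, 19 mm high; origin under its centre

How it is judged (in metres and radians):
On the way, in this order (a step that is already met when the one before it is completed fails the run):
1. the cover is pushed shut while the disc is still unlocked (value of joint cover below 0.025 rad and value of joint disc below 0.6 rad), for 0.2 s.
2. the disc is turned to its stop with the cover shut (value of joint cover below 0.025 rad and value of joint disc above 1.4 rad), for 0.2 s.
At the end, for the whole second after the job is handed in: The cover is shut (hinge below 0.025 rad, about 6 mm at its free edge), the disc is turned to within 0.17 rad of its stop (above 1.40 rad) and at rest, and the bystanders are within 30 mm of where they started (all of step 2 and velocity of joint disc between -0.05 and 0.05 rad/s and distance of each of screwdriver, estop_box, module, tester, jar, mug, tape from where it was at the start of the episode below 0.03 m); the robot touches nothing.
It fails at once if the cover is raised well above where it stood (hinge above 0.55 rad) (value of joint cover above 0.55 rad).
It fails at once if the disc is turned (above 0.45 rad) while the cover is open (hinge above 0.06 rad) (value of joint disc above 0.45 rad and value of joint cover above 0.06 rad).
It fails at once if a bystander is moved by more than 30 mm or lifted (distance of any of screwdriver, estop_box, module, tester, jar, mug, tape from where it was at the start of the episode above 0.03 m).
It also fails if it takes over 45 s, if anything falls off the work surface, if the arm or the gripper's body presses on something with over 40 N, if the wrist force passes 120 N, or if a joint passes its speed limit or range.

## Working session

There is one attempt and no reset: what is moved stays moved. The work goes in short steps, Python scripts to look and compute and a tool call to move; the robot and the scene stay as the last step left them, time stands still between calls to the robot, and variables do not carry over. Pictures are saved under pics/ and viewed, and the job is handed in when it is done.

Besides the shell and the picture viewer there is one more tool, called after "Call:" as name([rows], argument=value, ...), one row to a line, values as JSON. jog_arm: Moves the arm, as the interface text tells. Its arguments: {"type":"object","properties":{"motion":{"type":"array"}},"required":["motion"]}

```bash
mkdir -p pics; ls
cat > h.py <<'E'
import numpy as np, cv2
from plant import bot
def cloud(c):
    z=c["z_map"];K=c["camera_matrix"];v,u=np.indices(z.shape)
    P=np.stack([(u-K[0,2])/K[0,0]*z,-(v-K[1,2])/K[1,1]*z,-z],-1)
    return P@c["pose"][:3,:3].T+c["pose"][:3,3]
E
python3 - <<'E'
from h import *
for n in("side","top","wrist"):
    c=bot.capture(n);cv2.imwrite(f"pics/{n}0.png",c["color"][:,:,::-1]);np.savez(f"{n}0.npz",**c)
    print(n,c["pose"].round(3).tolist(),c["camera_matrix"].round(1).tolist())
    for q in("enclosure","cover_edge","disc_top","slot_floor","screwdriver","estop_box","module","tester","jar","mug","tape"):
        print(q,[(np.round(b["position"],3).tolist(),round(b["score"],2)) for b in bot.boxes_of(n,q)][:2])
print(bot.read_state())
E
```

```text
pics
side [[0.766, 0.362, -0.532, -0.156], [-0.643, 0.434, -0.631, -0.789], [0.003, 0.825, 0.565, 0.817], [0.0, 0.0, 0.0, 1.0]] [[452.2, 0.0, 318.7], [0.0, 452.2, 237.3], [0.0, 0.0, 1.0]]
enclosure [([0.563, -0.061, 0.058], 0.64)]
cover_edge [([0.554, -0.067, 0.185], 0.68)]
disc_top [([0.56, -0.035, 0.183], 0.48)]
slot_floor [([0.555, -0.034, 0.18], 0.74), ([0.441, 0.163, 0.022], 0.37)]
screwdriver [([0.441, 0.163, 0.023], 0.56)]
estop_box [([0.655, -0.264, 0.047], 0.82)]
module [([0.293, 0.298, 0.06], 0.83)]
tester [([0.312, -0.375, 0.03], 0.59)]
jar [([0.525, 0.467, 0.048], 0.96)]
mug [([0.514, -0.498, 0.06], 0.78)]
tape [([0.4, -0.131, 0.02], 0.66), ([0.512, -0.499, 0.058], 0.52)]
top [[-0.002, 0.981, -0.191, 0.329], [-1.0, -0.002, 0.003, 0.011], [0.003, 0.191, 0.981, 1.162], [0.0, 0.0, 0.0, 1.0]] [[437.4, 0.0, 326.7], [0.0, 437.4, 243.6], [0.0, 0.0, 1.0]]
enclosure [([0.589, -0.018, 0.166], 0.71), ([0.564, -0.02, 0.145], 0.65)]
cover_edge [([0.588, -0.019, 0.174], 0.93)]
disc_top [([0.58, -0.031, 0.183], 0.76)]
slot_floor [([0.577, -0.023, 0.181], 0.9)]
screwdriver [([0.45, 0.17,
[... 775 characters left out ...]
01,  4.82026902e-05,
        7.56708549e+01, -3.81586562e+00]), 'dq': array([-0.06338343, -0.14585225, -0.01802787,  0.01877485,  0.00419973,
        0.02440456]), 'joint_torque': array([ 3.50025794e-04, -5.43343449e+01, -3.61986065e+01, -5.98229349e-05,
        5.74153873e-04,  8.01189344e-06]), 'position': array([0.13330957, 0.53358483, 0.23128231]), 'orientation': array([[ 2.42385004e-01, -4.35220925e-06, -9.70180143e-01],
       [ 9.70180143e-01, -1.08603016e-05,  2.42385004e-01],
       [-1.15913592e-05, -1.00000000e+00,  1.59005274e-06]]), 'ft_force': array([0.68802896, 0.4176542 , 0.27725713]), 'torque': array([-0.00751397, -0.01544022,  0.01075569]), 'grip_width': 1.0009156198058344}
```

View images.

View pics/top0.png

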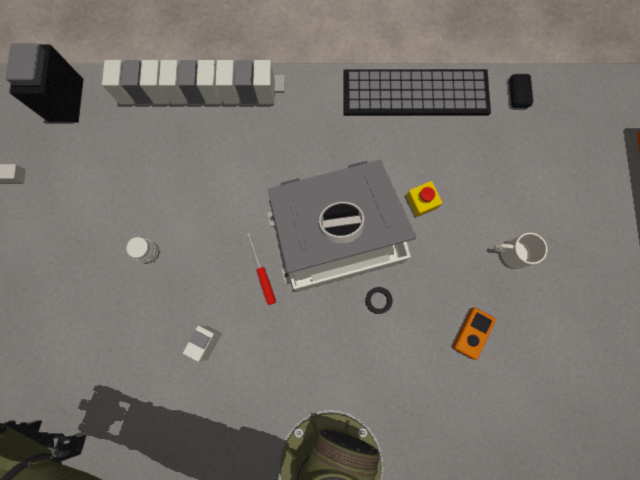

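View pics/side0.png

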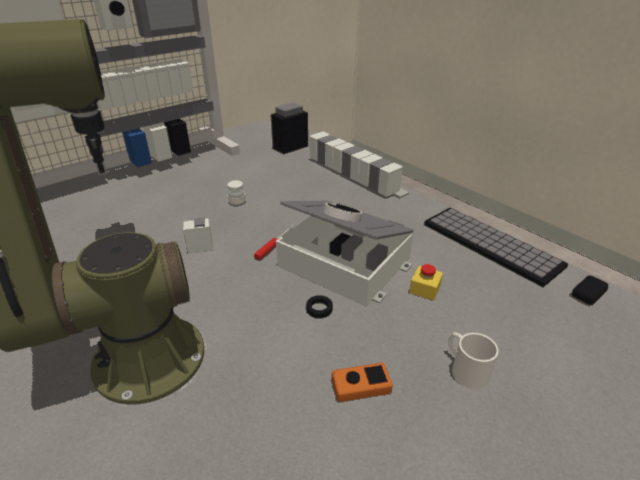

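```bash
cat > m.py <<'E'
import numpy as np,cv2,sys
def cloud(c):
    z=c["z_map"];K=c["camera_matrix"];v,u=np.indices(z.shape)
    P=np.stack([(u-K[0,2])/K[0,0]*z,-(v-K[1,2])/K[1,1]*z,-z],-1)
    return P@c["pose"][:3,:3].T+c["pose"][:3,3]
E
python3 - <<'E'
from m import *
c=np.load("top0.npz");P=cloud(c)
for r in range(60,260,10):
    print(r,[tuple((P[r,u]*1000).round().astype(int)) for u in (270,300,335,370,400)])
E
```

```text
60 [(np.int64(1611), np.int64(278), np.int64(-754)), (np.int64(1605), np.int64(131), np.int64(-743)), (np.int64(1609), np.int64(-38), np.int64(-751)), (np.int64(1606), np.int64(-207), np.int64(-745)), (np.int64(1613), np.int64(-355), np.int64(-756))]
70 [(np.int64(1007), np.int64(158), np.int64(105)), (np.int64(1074), np.int64(84), np.int64(0)), (np.int64(1078), np.int64(-18), np.int64(-7)), (np.int64(1065), np.int64(-119), np.int64(14)), (np.int64(1064), np.int64(-206), np.int64(16))]
80 [(np.int64(980), np.int64(158), np.int64(102)), (np.int64(1043), np.int64(84), np.int64(-1)), (np.int64(1042), np.int64(-18), np.int64(0)), (np.int64(1033), np.int64(-119), np.int64(14)), (np.int64(1030), np.int64(-204), np.int64(20))]
90 [(np.int64(963), np.int64(160), np.int64(80)), (np.int64(1009), np.int64(84), np.int64(3)), (np.int64(1012), np.int64(-18), np.int64(-4)), (np.int64(998), np.int64(-117), np.int64(21)), (np.int64(1000), np.int64(-204), np.int64(17))]
100 [(np.int64(962), np.int64(166), np.int64(29)), (np.int64(979), np.int64(83), np.int64(-1)), (np.int64(978), np.int64(-18), np.int
[... 2945 characters left out ...]
4(594), np.int64(162), np.int64(-3)), (np.int64(554), np.int64(70), np.int64(171)), (np.int64(547), np.int64(-11), np.int64(203)), (np.int64(550), np.int64(-91), np.int64(186)), (np.int64(548), np.int64(-158), np.int64(195))]
240 [(np.int64(566), np.int64(161), np.int64(0)), (np.int64(529), np.int64(69), np.int64(179)), (np.int64(524), np.int64(-11), np.int64(201)), (np.int64(525), np.int64(-90), np.int64(197)), (np.int64(523), np.int64(-156), np.int64(206))]
250 [(np.int64(537), np.int64(160), np.int64(3)), (np.int64(504), np.int64(68), np.int64(187)), (np.int64(502), np.int64(-11), np.int64(197)), (np.int64(501), np.int64(-89), np.int64(202)), (np.int64(532), np.int64(-185), np.int64(31))]
```

```bash
cat > fit.py <<'E'
from m import *
def fit(c):
    P=cloud(c);X=P.reshape(-1,3)
    m=(X[:,2]>.085)&(X[:,2]<.26)&(np.abs(X[:,0]-.6)<.2)&(np.abs(X[:,1]+.02)<.21)&(c["z_map"].reshape(-1)>0)
    Q=X[m];rng=np.random.default_rng(0);best=None
    for _ in range(400):
        a=Q[rng.choice(len(Q),3,False)];n=np.cross(a[1]-a[0],a[2]-a[0])
        if np.linalg.norm(n)<1e-4: continue
        n/=np.linalg.norm(n); d=np.abs((Q-a[0])@n)<.004
        if best is None or d.sum()>best.sum(): best=d
    I=Q[best]
    for _ in range(3):
        o=I.mean(0);n=np.linalg.svd(I-o,full_matrices=False)[2][2];n*=np.sign(n[2])
        I=Q[np.abs((Q-o)@n)<.005]
    h=np.cross(n,[0,0,1]);h/=np.linalg.norm(h)
    if h[1]<0:h=-h
    e=np.cross(h,n) # up/down slope
    if e[0]<0:e=-e
    s=(I-o)@h;t=(I-o)@e
    r=cv2.minAreaRect(np.stack([s,t],1).astype(np.float32))
    print("n",n,"angle",np.arccos(n[2]),"h",h,"yaw(hinge y)",np.degrees(np.arctan2(-h[0],h[1])))
    print("rect",r)
    for q in((0,1,2),(99,99.5,100)): print(np.percentile(s,q),np.percentile(t,q))
    C=o+h*r[0][0]+e*r[0][1]
    print("centre",C); return P,n,h,e,o,C
if __name__=="__main__":
    P,n,h,e,o,C=fit(np.load(sys.argv[1]))
E
python3 fit.py top0.npz; python3 fit.py side0.npz
python3 -c "
import cv2
a=cv2.imread('pics/top0.png')[150:300,250:430];cv2.imwrite('pics/top0c.png',cv2.resize(a,None,fx=4,fy=4))"
```

```text
n [0.40227989 0.10924173 0.90897587] angle 0.4299757175523619 h [-0.26206563  0.96505005 -0.        ] yaw(hinge y) 15.192664941312042
rect ((-0.0020524263381958008, 0.010297738015651703), (0.3001810312271118, 0.2701473832130432), 0.003153713885694742)
[-0.15214004 -0.14812251 -0.14551077] [-0.12478142 -0.12202051 -0.12085207]
[0.14525376 0.14661263 0.14804187] [0.13652389 0.1393334  0.14536614]
centre [ 0.60848848 -0.01585958  0.15132693]
n [0.39646491 0.1062383  0.91188212] angle 0.422949898609421 h [-0.25883233  0.96592227 -0.        ] yaw(hinge y) 15.000787755070437
rect ((0.028875350952148438, 0.041160739958286285), (0.2731582522392273, 0.30020830035209656), 89.45402526855469)
[-0.12138749 -0.1199061  -0.11936568] [-0.09549088 -0.09228468 -0.09140529]
[0.17375068 0.17468064 0.17773703] [0.16828298 0.17094846 0.17874099]
centre [ 0.60596948 -0.01812081  0.15225956]
```

View pics/top0c.png

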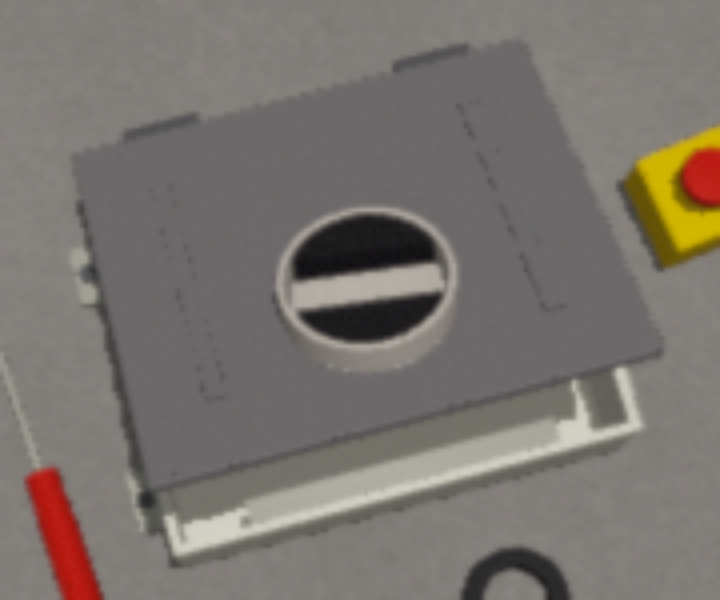

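The top view shows the cover open about 0.427 rad with a yaw of about 15.1°. The disc slot, near pixel (341,221), is turned about 8° clockwise. The fit puts the hinge at (0.714, 0.013). I'm moving above the free-edge strip with the jaws half open and their axis along the edge.

Call:
jog_arm([
  {"tx": -0.471, "ty": -0.02, "tz": -0.499, "wy": -29.1, "jaw": 0.06},
  {"tx": -0.471, "ty": -0.02, "tz": -0.499, "wy": -29.1, "jaw": 0.06},
  {"tx": -0.471, "ty": -0.02, "tz": -0.499, "wy": -29.1, "jaw": 0.06},
  {"tx": -0.471, "ty": -0.02, "tz": -0.499, "wy": -29.1, "jaw": 0.06},
  {"tx": -0.471, "ty": -0.02, "tz": -0.499, "wy": -29.1, "jaw": 0.06},
  {"tx": -0.471, "ty": -0.02, "tz": -0.499, "wy": -29.1, "jaw": 0.06},
  {"tx": -0.471, "ty": -0.02, "tz": -0.499, "wy": -29.1, "jaw": 0.06},
  {"tx": -0.471, "ty": -0.02, "tz": -0.499, "wy": -29.1, "jaw": 0.06},
  {"tx": -0.471, "ty": -0.02, "tz": -0.499, "wy": -29.1, "jaw": 0.06},
  {"tx": -0.471, "ty": -0.02, "tz": -0.499, "wy": -29.1, "jaw": 0.06},
  {"tx": -0.471, "ty": -0.02, "tz": -0.499, "wy": -29.1, "jaw": 0.06},
  {"tx": -0.471, "ty": -0.02, "tz": -0.499, "wy": -29.1, "jaw": 0.06},
  {"tx": -0.471, "ty": -0.02, "tz": -0.499, "wy": -29.1, "jaw": 0.06},
  {"tx": -0.471, "ty": -0.02, "tz": -0.499, "wy": -29.1, "jaw": 0.06},
  {"tx": -0.471, "ty": -0.02, "tz": -0.499, "wy": -29.1, "jaw": 0.06},
  {"tx": -0.471, "ty": -0.02, "tz": -0.499, "wy": -29.1, "jaw": 0.06},
  {"tx": -0.471, "ty": -0.02, "tz": -0.499, "wy": -29.1, "jaw": 0.06},
  {"tx": -0.471, "ty": -0.02, "tz": -0.499, "wy": -29.1, "jaw": 0.06},
  {"tx": -0.471, "ty": -0.02, "tz": -0.499, "wy": -29.1, "jaw": 0.06},
  {"tx": -0.471, "ty": -0.02, "tz": -0.499, "wy": -29.1, "jaw": 0.06},
])

```text
invalid input at $.motion[0]: expected keys jaw, tx, ty, tz, wx, wy, wz
```

Run:
```python
from h import *
for n in("side","wrist"):
    c=bot.capture(n);cv2.imwrite(f"pics/{n}1.png",c["color"][:,:,::-1]);np.savez(f"{n}1.npz",**c)
s=bot.read_state();print(s["t"],s["position"],s["orientation"].round(3).tolist(),s["ft_force"],s["grip_width"],s["joints"])
```

```text
1.9 [0.1332932  0.53358572 0.23128822] [[0.242, -0.0, -0.97], [0.97, -0.0, 0.242], [-0.0, -1.0, -0.0]] [-0.21947039  0.4807377   0.16044487] 1.0023496223985753 [ 7.21585572e+01  1.71820241e+01  8.71471167e+01 -1.89844589e-04
  7.56719451e+01 -3.81495814e+00]
```

Call:
jog_arm([
  {"jaw": 0.06, "tx": -0.471, "ty": -0.02, "tz": -0.499, "wx": 0, "wy": -29.1, "wz": 0},
  {"jaw": 0.06, "tx": -0.471, "ty": -0.02, "tz": -0.499, "wx": 0, "wy": -29.1, "wz": 0},
  {"jaw": 0.06, "tx": -0.471, "ty": -0.02, "tz": -0.499, "wx": 0, "wy": -29.1, "wz": 0},
  {"jaw": 0.06, "tx": -0.471, "ty": -0.02, "tz": -0.499, "wx": 0, "wy": -29.1, "wz": 0},
  {"jaw": 0.06, "tx": -0.471, "ty": -0.02, "tz": -0.499, "wx": 0, "wy": -29.1, "wz": 0},
  {"jaw": 0.06, "tx": -0.471, "ty": -0.02, "tz": -0.499, "wx": 0, "wy": -29.1, "wz": 0},
  {"jaw": 0.06, "tx": -0.471, "ty": -0.02, "tz": -0.499, "wx": 0, "wy": -29.1, "wz": 0},
  {"jaw": 0.06, "tx": -0.471, "ty": -0.02, "tz": -0.499, "wx": 0, "wy": -29.1, "wz": 0},
  {"jaw": 0.06, "tx": -0.471, "ty": -0.02, "tz": -0.499, "wx": 0, "wy": -29.1, "wz": 0},
  {"jaw": 0.06, "tx": -0.471, "ty": -0.02, "tz": -0.499, "wx": 0, "wy": -29.1, "wz": 0},
  {"jaw": 0.06, "tx": -0.471, "ty": -0.02, "tz": -0.499, "wx": 0, "wy": -29.1, "wz": 0},
  {"jaw": 0.06, "tx": -0.471, "ty": -0.02, "tz": -0.499, "wx": 0, "wy": -29.1, "wz": 0},
  {"jaw": 0.06, "tx": -0.471, "ty": -0.02, "tz": -0.499, "wx": 0, "wy": -29.1, "wz": 0},
  {"jaw": 0.06, "tx": -0.471, "ty": -0.02, "tz": -0.499, "wx": 0, "wy": -29.1, "wz": 0},
  {"jaw": 0.06, "tx": -0.471, "ty": -0.02, "tz": -0.499, "wx": 0, "wy": -29.1, "wz": 0},
  {"jaw": 0.06, "tx": -0.471, "ty": -0.02, "tz": -0.499, "wx": 0, "wy": -29.1, "wz": 0},
  {"jaw": 0.06, "tx": -0.471, "ty": -0.02, "tz": -0.499, "wx": 0, "wy": -29.1, "wz": 0},
  {"jaw": 0.06, "tx": -0.471, "ty": -0.02, "tz": -0.499, "wx": 0, "wy": -29.1, "wz": 0},
  {"jaw": 0.06, "tx": -0.471, "ty": -0.02, "tz": -0.499, "wx": 0, "wy": -29.1, "wz": 0},
  {"jaw": 0.06, "tx": -0.471, "ty": -0.02, "tz": -0.499, "wx": 0, "wy": -29.1, "wz": 0},
])

```text
t: 3.57
position: [0.5029, -0.0439, 0.2511]
orientation: [[-0.26, -0.0, -0.966], [0.966, 0.0, -0.26], [0.0, -1.0, 0.0]]
ft_force: [0.2, 0.3, -0.5]
grip_width: 0.472
```

Run:
```python
from h import *
for n in("side","wrist"):
    c=bot.capture(n);cv2.imwrite(f"pics/{n}2.png",c["color"][:,:,::-1]);np.savez(f"{n}2.npz",**c)
s=bot.read_state();print(s["t"],s["position"],s["orientation"].round(3).tolist(),s["ft_force"],s["grip_width"],s["joints"])
```

```text
3.6667 [ 0.50289018 -0.04335503  0.2514545 ] [[-0.261, 0.0, -0.965], [0.965, 0.0, -0.261], [0.0, -1.0, -0.0]] [0.40946206 0.16339065 0.19875543] 0.46970669499299783 [-9.08827115e+00  1.04681707e+01  9.27424095e+01  5.70484296e-03
  7.67796367e+01 -1.14231892e+02]
```

View pics/side2.png

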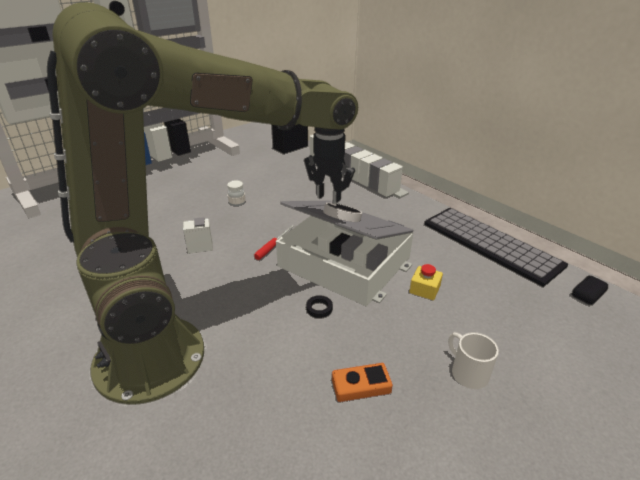

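View pics/wrist2.png

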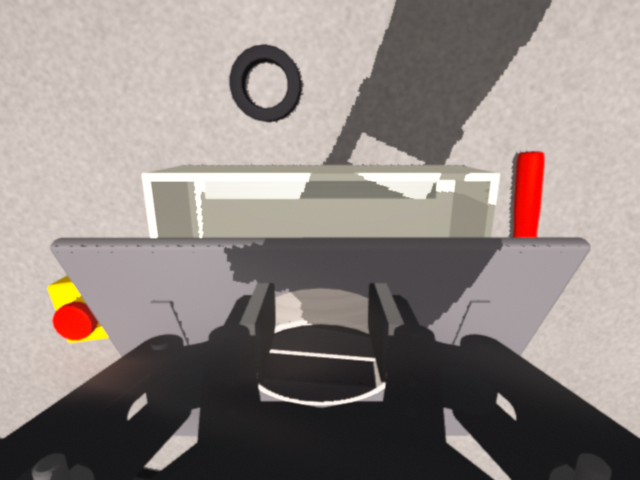

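The wrist view shows the free edge level at row 242, the fingertips near (260,285) and (380,285), and the disc centred at column 321. I'll check the edge against the fit.

Run:
```python
from m import *
c=np.load("wrist2.npz");P=cloud(c);H=np.array([.7142,.0127,.09]);u=np.array([.9655,.2605,0]);h=np.array([-.2605,.9655,0])
for col in(120,210,320,480):
  for r in(236,240,243,246,250,260,275):
    p=P[r,col]-H; print(col,r,(np.array([-p@u,p@h,P[r,col][2]])*1000).round(1))
t=np.array([.5029,-.0434,.2515])-H;print(-t@u,t@h)
for col in (60,589):
  p=P[248,col]-H; print(p@h,-p@u)
c2=np.load("side2.npz")
```

```text
120 236 [ 178.3 -230.5   -0.3]
120 240 [ 232.9 -112.3  203. ]
120 243 [ 231.8 -111.3  205.2]
120 246 [ 230.4 -111.1  205.9]
120 250 [ 228.5 -110.6  207.5]
120 260 [ 221.3 -113.9  203.3]
120 275 [ 210.5 -117.9  199. ]
210 236 [ 180.3 -125.3    6.8]
210 240 [233.1 -62.1 203.4]
210 243 [232.3 -61.2 206.6]
210 246 [230.2 -61.8 205.3]
210 250 [227.9 -61.9 205.6]
210 260 [221.3 -63.1 203.4]
210 275 [210.5 -65.3 199.1]
320 236 [180.   -1.8   5.5]
320 240 [233.   -1.  203.1]
320 243 [231.9  -1.  205.3]
320 246 [230.7  -1.  206.8]
320 250 [228.1  -1.  205.9]
320 260 [221.3  -1.  203.4]
320 275 [210.2  -1.1 198.2]
480 236 [201.4 143.5  81.7]
480 240 [232.8  88.4 202.2]
480 243 [232.1  86.9 206. ]
480 246 [230.   87.7 204.6]
480 250 [228.5  86.7 207.3]
480 260 [221.4  89.2 203.5]
480 275 [ 2.889e+02 -3.000e-01  3.945e+02]
0.21862419999999994 0.000879099999999987
-0.14321682639431754 0.22967978007023207
0.14756265139025265 0.2291813980501246
```

Call:
jog_arm([
  {"jaw": 0.06, "tx": 0, "ty": 0.02, "tz": 0, "wx": 0, "wy": 0, "wz": 0},
  {"jaw": 0.06, "tx": 0, "ty": 0.036, "tz": 0, "wx": 0, "wy": 0, "wz": 0},
  {"jaw": 0.06, "tx": 0, "ty": 0.044, "tz": 0, "wx": 0, "wy": 0, "wz": 0},
  {"jaw": 0.06, "tx": 0, "ty": 0.052, "tz": 0.003, "wx": 0, "wy": 0, "wz": 0},
  {"jaw": 0.06, "tx": 0, "ty": 0.06, "tz": 0.006, "wx": 0, "wy": 0, "wz": 0},
  {"jaw": 0.06, "tx": 0, "ty": 0.068, "tz": 0.009, "wx": 0, "wy": 0, "wz": 0},
  {"jaw": 0.06, "tx": 0, "ty": 0.076, "tz": 0.012, "wx": 0, "wy": 0, "wz": 0},
  {"jaw": 0.06, "tx": 0, "ty": 0.084, "tz": 0.014, "wx": 0, "wy": 0, "wz": 0},
  {"jaw": 0.06, "tx": 0, "ty": 0.092, "tz": 0.017, "wx": 0, "wy": 0, "wz": 0},
  {"jaw": 0.06, "tx": 0, "ty": 0.101, "tz": 0.019, "wx": 0, "wy": 0, "wz": 0},
  {"jaw": 0.06, "tx": 0, "ty": 0.109, "tz": 0.021, "wx": 0, "wy": 0, "wz": 0},
  {"jaw": 0.06, "tx": 0, "ty": 0.117, "tz": 0.023, "wx": 0, "wy": 0, "wz": 0},
  {"jaw": 0.06, "tx": 0, "ty": 0.126, "tz": 0.024, "wx": 0, "wy": 0, "wz": 0},
  {"jaw": 0.06, "tx": 0, "ty": 0.133, "tz": 0.025, "wx": 0, "wy": 0, "wz": 0},
  {"jaw": 0.06, "tx": 0, "ty": 0.14, "tz": 0.026, "wx": 0, "wy": 0, "wz": 0},
  {"jaw": 0.06, "tx": 0, "ty": 0.145, "tz": 0.026, "wx": 0, "wy": 0, "wz": 0},
  {"jaw": 0.06, "tx": 0, "ty": 0.145, "tz": 0.026, "wx": 0, "wy": 0, "wz": 0},
])

```text
t: 5.08
position: [0.4776, -0.051, 0.1051]
orientation: [[-0.26, -0.002, -0.966], [0.966, 0.0, -0.26], [0.001, -1.0, 0.002]]
ft_force: [0.7, -0.1, -0.1]
grip_width: 0.469
```

```bash
python3 - <<'E'
from h import *
for n in("wrist","side"):
    c=bot.capture(n);cv2.imwrite(f"pics/{n}3.png",c["color"][:,:,::-1]);np.savez(f"{n}3.npz",**c)
s=bot.read_state();print(s["t"],s["position"],s["ft_force"],s["torque"],s["grip_width"])
E
python3 - <<'E'
from m import *
H=np.array([.7142,.0127,.09]);u=np.array([.9655,.2605,0]);h=np.array([-.2605,.9655,0])
c=np.load("wrist3.npz");P=cloud(c)
for col in(120,320,500):
  for r in range(200,300,12):
    p=P[r,col]-H; print(col,r,(np.array([-p@u,p@h,P[r,col][2]])*1000).round(1))
E
```

```text
5.1833 [ 0.47805107 -0.05100379  0.10607271] [ 0.06458192  0.32330326 -0.02134278] [-0.016866   -0.03100836  0.04259929] 0.4702704389864489
120 200 [ 272.3 -141.1    1. ]
120 212 [ 2.635e+02 -1.430e+02 -1.000e-01]
120 224 [ 258.2 -136.3   13.9]
120 236 [ 258.4 -119.6   44.7]
120 248 [ 258.4 -106.9   68.3]
120 260 [258.3 -96.7  87.1]
120 272 [258.  -88.8 101.9]
120 284 [254.7 -86.3 107.4]
120 296 [248.9 -87.5 106.8]
320 200 [271.9  -1.8  -0.7]
320 212 [263.6  -1.8   0.8]
320 224 [258.7  -1.8  16.4]
320 236 [258.3  -1.7  44.6]
320 248 [258.5  -1.6  68.8]
320 260 [258.4  -1.5  87.5]
320 272 [257.7  -1.5 101.4]
320 284 [254.   -1.5 106. ]
320 296 [248.6  -1.5 106.4]
500 200 [272.  123.8   0.6]
500 212 [263.6 124.8   1.1]
500 224 [258.8 117.7  17.2]
500 236 [258.2 104.7  44.4]
500 248 [258.4  93.   68.7]
500 260 [258.6  83.6  88.1]
500 272 [258.3  76.5 102.9]
500 284 [254.6  74.8 107.6]
500 296 [248.9  75.8 107.2]
```

View pics/wrist3.png

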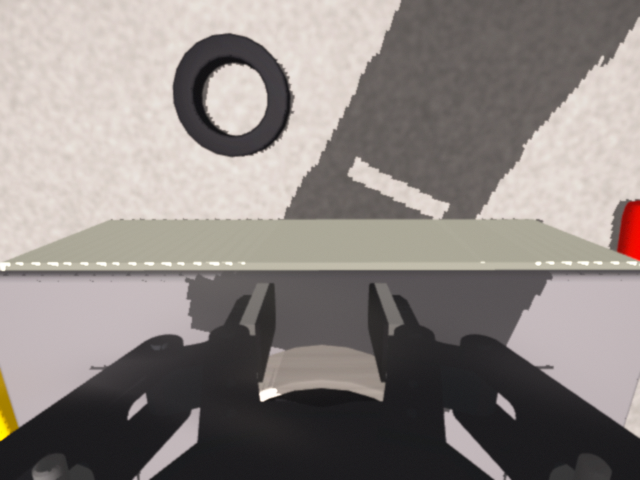

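View pics/side3.png

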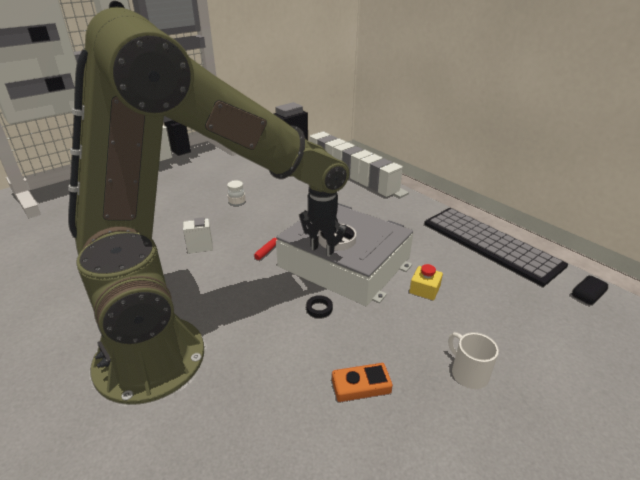

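Call:
jog_arm([
  {"jaw": 0.06, "tx": 0, "ty": 0.003, "tz": 0, "wx": 0, "wy": 0, "wz": 0},
  {"jaw": 0.06, "tx": 0, "ty": 0.005, "tz": 0, "wx": 0, "wy": 0, "wz": 0},
  {"jaw": 0.06, "tx": 0, "ty": 0.007, "tz": 0, "wx": 0, "wy": 0, "wz": 0},
  {"jaw": 0.06, "tx": 0, "ty": 0.007, "tz": 0, "wx": 0, "wy": 0, "wz": 0},
  {"jaw": 0.06, "tx": 0, "ty": 0.007, "tz": 0, "wx": 0, "wy": 0, "wz": 0},
])

```text
t: 5.6
position: [0.4781, -0.051, 0.0992]
orientation: [[-0.26, -0.0, -0.966], [0.966, 0.0, -0.26], [0.0, -1.0, 0.0]]
ft_force: [0.8, 0.8, 0.6]
grip_width: 0.464
```

Call:
jog_arm([
  {"jaw": 0.06, "tx": 0, "ty": 0.002, "tz": 0, "wx": 0, "wy": 0, "wz": 0},
  {"jaw": 0.06, "tx": 0, "ty": 0.004, "tz": 0, "wx": 0, "wy": 0, "wz": 0},
  {"jaw": 0.06, "tx": 0, "ty": 0.004, "tz": 0, "wx": 0, "wy": 0, "wz": 0},
  {"jaw": 0.06, "tx": 0, "ty": 0.004, "tz": 0, "wx": 0, "wy": 0, "wz": 0},
])

```text
t: 5.93
position: [0.4784, -0.0511, 0.0981]
orientation: [[-0.26, 0.001, -0.966], [0.966, -0.0, -0.26], [-0.001, -1.0, -0.001]]
ft_force: [-20.1, 2.6, 43.5]
grip_width: 0.468
```

Call:
jog_arm([
  {"jaw": 0.06, "tx": 0, "ty": -0.03, "tz": 0, "wx": 0, "wy": 0, "wz": 0},
  {"jaw": 0.06, "tx": 0, "ty": -0.06, "tz": 0, "wx": 0, "wy": 0, "wz": 0},
  {"jaw": 0.06, "tx": 0, "ty": -0.09, "tz": 0, "wx": 0, "wy": 0, "wz": 0},
  {"jaw": 0.06, "tx": 0, "ty": -0.11, "tz": -0.02, "wx": 0, "wy": 0, "wz": 0},
  {"jaw": 0.06, "tx": 0, "ty": -0.12, "tz": -0.04, "wx": 0, "wy": 0, "wz": 0},
  {"jaw": 0.06, "tx": 0, "ty": -0.12, "tz": -0.04, "wx": 0, "wy": 0, "wz": 0},
  {"jaw": 0.06, "tx": 0, "ty": -0.12, "tz": -0.04, "wx": 0, "wy": 0, "wz": 0},
])

```text
t: 6.52
position: [0.517, -0.0405, 0.2151]
orientation: [[-0.261, 0.0, -0.965], [0.965, -0.0, -0.261], [-0.0, -1.0, -0.0]]
ft_force: [0.1, -0.2, -0.6]
grip_width: 0.469
```

```bash
python3 - <<'E'
from h import *
for n in("wrist","side","top"):
    c=bot.capture(n);cv2.imwrite(f"pics/{n}4.png",c["color"][:,:,::-1]);np.savez(f"{n}4.npz",**c)
s=bot.read_state();print(s["t"],s["position"],s["ft_force"],s["torque"],s["grip_width"])
a=cv2.imread('pics/top4.png')[150:300,250:430];cv2.imwrite('pics/top4c.png',cv2.resize(a,None,fx=4,fy=4))
E
python3 fit.py side4.npz
```

```text
6.6667 [ 0.51596119 -0.04072997  0.21434867] [-0.12252708  1.35491223 -0.43430235] [ 0.02932926 -0.03939037 -0.02569017] 0.46865766980241125
n [-9.39744641e-04  4.61147719e-04  9.99999452e-01] angle 0.0010467939670524577 h [ 0.44053349  0.89773618 -0.        ] yaw(hinge y) -26.137925063009245
rect ((0.02198837697505951, 0.0005586743354797363), (0.2744342088699341, 0.3025679886341095), 48.833251953125)
[-0.17704254 -0.16115698 -0.15269928] [-0.19632327 -0.17566608 -0.16534111]
[0.17524949 0.18644663 0.21597803] [0.16900266 0.17547863 0.19148091]
centre [ 0.59281981 -0.02048451  0.09942469]
```

View pics/wrist4.png

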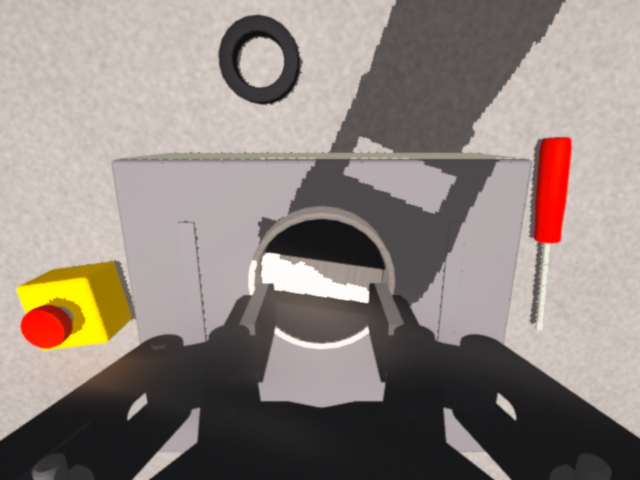

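View pics/top4c.png

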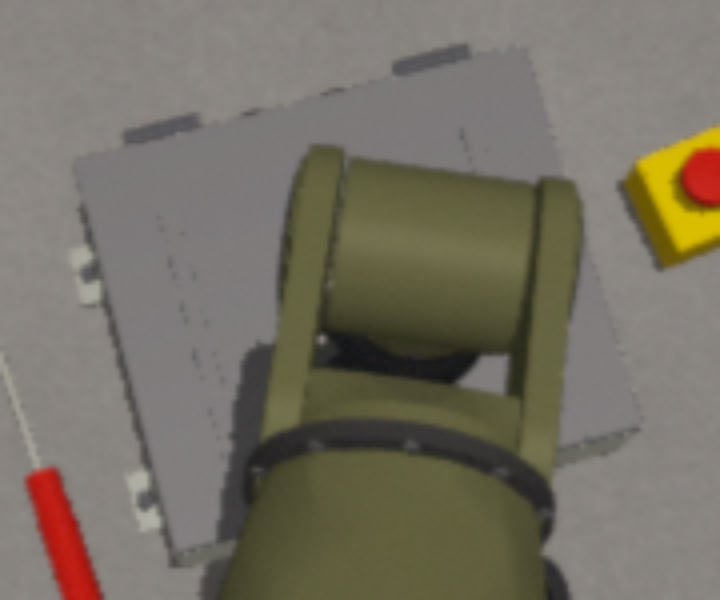

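Run:
```python
from m import *
H=np.array([.7142,.0127,.09]);u=np.array([.9655,.2605,0]);h=np.array([-.2605,.9655,0])
c=np.load("wrist4.npz");P=cloud(c)
p=P-H; D=-(p@u)*1000; L=(p@h)*1000; Z=P[...,2]*1000
m=np.zeros(Z.shape,bool);m[195:360,240:400]=1
for lo,hi,nm in((118,130,"top"),(98,111,"floor")):
    k=m&(Z>lo)&(Z<hi)&(np.hypot(D-174,L)<(60 if nm=="top" else 47)); print(nm,k.sum(),Z[k].mean(),"D",np.percentile(D[k],[0,2,98,100]),"L",np.percentile(L[k],[0,2,98,100]))
    if nm=="top":
        r=np.hypot(D[k]-174,L[k])
        cc=cv2.minEnclosingCircle(np.stack([D[k],L[k]],1).astype(np.float32));print("circ",cc)
    else:
        rect=cv2.minAreaRect(np.stack([D[k],L[k]],1).astype(np.float32));print(rect)
img=np.clip((Z-90)*6,0,255).astype(np.uint8)
img[~m]=0
a=cv2.applyColorMap(img,2)[190:365,235:405];cv2.imwrite("pics/z4.png",cv2.resize(a,None,fx=4,fy=4,interpolation=0))
for col in (270,290,310,330,350,370): print(col,[int(round(z)) for z in Z[230:330:4,col]])
for col in (270,290,310,330,350,370): print(col,[int(round(z)) for z in D[230:330:4,col]],L[270,col])
```

```text
top 9161 124.1194655507198 D [121.67339492 126.27825542 222.94542104 225.45901727] L [-52.307632   -47.98838603  45.95112735  50.53410631]
circ ((173.58209228515625, -0.725925862789154), 52.114871978759766)
floor 4310 104.74080827527368 D [149.34562956 151.91966904 187.27328012 197.84625056] L [-46.79890731 -43.82599085  42.77098903  46.65446131]
((172.40478515625, -0.04872894287109375), (93.41604614257812, 48.327911376953125), 88.1337890625)
270 [112, 124, 125, 113, 124, 124, 105, 104, 104, 104, 105, 104, 103, 104, 224, 229, 231, 230, 231, 231, 231, 231, 232, 232, 234]
290 [124, 123, 123, 124, 126, 125, 124, 103, 105, 105, 103, 104, 104, 105, 104, 104, 108, 116, 122, 125, 124, 124, 124, 125, 125]
310 [124, 126, 126, 125, 124, 125, 124, 125, 104, 106, 104, 105, 105, 105, 104, 105, 104, 111, 117, 125, 124, 125, 125, 124, 125]
330 [125, 123, 124, 125, 123, 125, 124, 124, 105, 104, 104, 106, 105, 104, 104, 105, 104, 107, 112, 119, 124, 124, 124, 125, 124]
350 [125, 123, 124, 125, 123, 125, 124, 126, 124, 104, 105, 105, 104, 104, 105, 104, 104, 105, 108, 114, 120, 124, 124, 124, 124]
370
[... 319 characters left out ...]
6, 183, 180, 176, 173, 170, 167, 164, 160, 159, 159, 159, 157, 154, 150, 147, 144, 141] -24.79685133161599
310 [213, 211, 208, 205, 202, 199, 196, 194, 183, 180, 177, 174, 170, 167, 163, 161, 157, 157, 156, 157, 153, 151, 147, 144, 141] -9.593723074501817
330 [213, 210, 207, 205, 201, 199, 196, 193, 183, 180, 177, 174, 171, 167, 164, 161, 157, 155, 154, 154, 153, 150, 147, 144, 140] 5.536662273661231
350 [213, 210, 207, 205, 202, 199, 196, 194, 190, 180, 177, 174, 170, 167, 164, 160, 157, 154, 152, 152, 152, 150, 147, 144, 140] 20.623972529440966
370 [213, 211, 207, 205, 202, 199, 196, 194, 190, 188, 177, 174, 170, 167, 215, 213, 211, 210, 208, 206, 205, 204, 202, 200, 199] 35.77418550174677
```

View pics/z4.png

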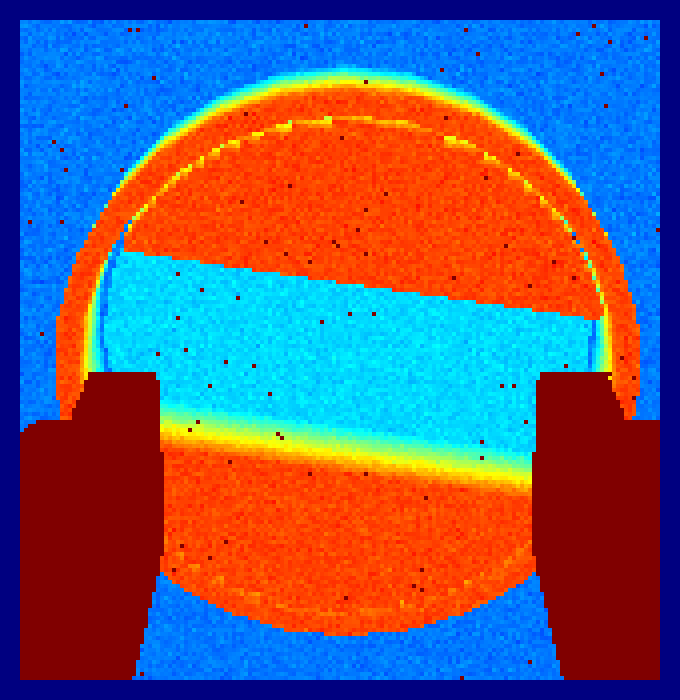

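Call:
jog_arm([
  {"jaw": 0.06, "tx": -0.001, "ty": 0.02, "tz": -0.031, "wx": 0, "wy": 7, "wz": 0},
  {"jaw": 0.06, "tx": -0.001, "ty": 0.04, "tz": -0.031, "wx": 0, "wy": 8, "wz": 0},
  {"jaw": 0.06, "tx": -0.001, "ty": 0.06, "tz": -0.031, "wx": 0, "wy": 8, "wz": 0},
  {"jaw": 0.06, "tx": -0.001, "ty": 0.075, "tz": -0.031, "wx": 0, "wy": 8, "wz": 0},
  {"jaw": 0.06, "tx": -0.001, "ty": 0.08, "tz": -0.031, "wx": 0, "wy": 8, "wz": 0},
  {"jaw": 0.06, "tx": -0.001, "ty": 0.08, "tz": -0.031, "wx": 0, "wy": 8, "wz": 0},
  {"jaw": 0.06, "tx": -0.001, "ty": 0.085, "tz": -0.031, "wx": 0, "wy": 8, "wz": 0},
  {"jaw": 0.06, "tx": -0.001, "ty": 0.09, "tz": -0.031, "wx": 0, "wy": 8, "wz": 0},
  {"jaw": 0.06, "tx": -0.001, "ty": 0.094, "tz": -0.031, "wx": 0, "wy": 8, "wz": 0},
  {"jaw": 0.06, "tx": -0.001, "ty": 0.097, "tz": -0.031, "wx": 0, "wy": 8, "wz": 0},
  {"jaw": 0.06, "tx": -0.001, "ty": 0.097, "tz": -0.031, "wx": 0, "wy": 8, "wz": 0},
])

```text
t: 7.58
position: [0.5468, -0.0335, 0.1178]
orientation: [[-0.123, -0.001, -0.992], [0.992, 0.0, -0.123], [0.0, -1.0, 0.001]]
ft_force: [0.4, -0.7, -0.4]
grip_width: 0.472
```

Run:
```python
from h import *
for n in("wrist","side"):
    c=bot.capture(n);cv2.imwrite(f"pics/{n}5.png",c["color"][:,:,::-1])
s=bot.read_state();print(s["t"],s["position"],s["ft_force"],s["torque"],s["grip_width"],s["joints"])
a=cv2.imread('pics/side5.png')[160:300,250:430];cv2.imwrite('pics/side5c.png',cv2.resize(a,None,fx=4,fy=4))
```

```text
7.6833 [ 0.54703693 -0.0335778   0.1184258 ] [0.63698405 0.40834911 0.1123963 ] [-0.03694756  0.01681634  0.0059655 ] 0.4721925274210886 [-7.34118794e+00  2.37586611e+01  9.42447556e+01 -9.24350773e-04
  6.19880509e+01 -1.04415989e+02]
```

View pics/wrist5.png

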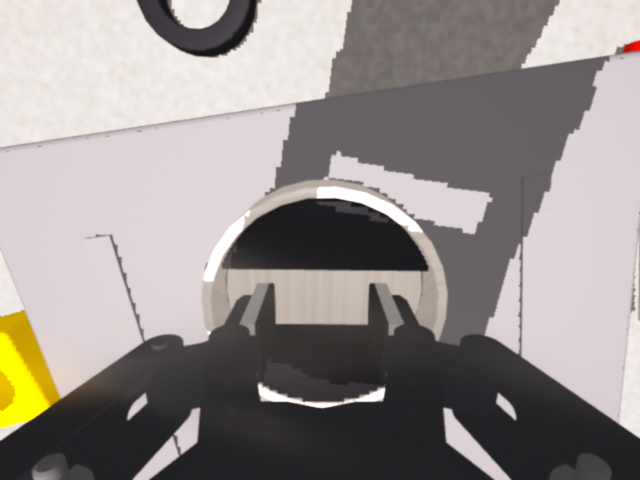

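View pics/side5c.png

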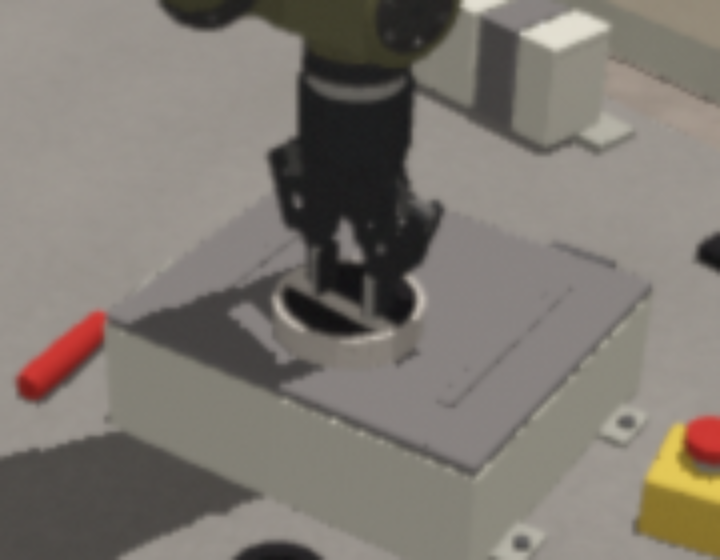

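Call:
jog_arm([
  {"jaw": 0.06, "tx": 0.001, "ty": 0.004, "tz": 0, "wx": 0, "wy": 0, "wz": 0},
  {"jaw": 0.06, "tx": 0.001, "ty": 0.008, "tz": 0, "wx": 0, "wy": 0, "wz": 0},
  {"jaw": 0.06, "tx": 0.001, "ty": 0.01, "tz": 0, "wx": 0, "wy": 0, "wz": 0},
  {"jaw": 0.06, "tx": 0.001, "ty": 0.01, "tz": 0, "wx": 0, "wy": 5, "wz": 0},
  {"jaw": 0.06, "tx": 0.001, "ty": 0.01, "tz": 0, "wx": 0, "wy": 10, "wz": 0},
  {"jaw": 0.06, "tx": 0.001, "ty": 0.01, "tz": 0, "wx": 0, "wy": 15, "wz": 0},
  {"jaw": 0.06, "tx": 0.001, "ty": 0.01, "tz": 0, "wx": 0, "wy": 20, "wz": 0},
  {"jaw": 0.06, "tx": 0.001, "ty": 0.01, "tz": 0, "wx": 0, "wy": 25, "wz": 0},
  {"jaw": 0.06, "tx": 0.001, "ty": 0.01, "tz": 0, "wx": 0, "wy": 30, "wz": 0},
  {"jaw": 0.06, "tx": 0.001, "ty": 0.01, "tz": 0, "wx": 0, "wy": 35, "wz": 0},
  {"jaw": 0.06, "tx": 0.001, "ty": 0.01, "tz": 0, "wx": 0, "wy": 40, "wz": 0},
])

```text
t: 8.6
position: [0.5472, -0.0328, 0.1082]
orientation: [[0.547, 0.001, -0.837], [0.837, -0.001, 0.547], [0.0, -1.0, -0.001]]
ft_force: [2.8, -1.8, -1.3]
grip_width: 0.47
```

Run:
```python
from h import *
for n in("wrist",):
    c=bot.capture(n);cv2.imwrite(f"pics/{n}6.png",c["color"][:,:,::-1])
s=bot.read_state();print(s["t"],s["position"],s["ft_force"],s["torque"],s["grip_width"],s["joints"])
```

```text
8.65 [ 0.54715125 -0.03280425  0.10816117] [ 3.13804157 -1.27424423 -1.10489843] [-0.20126125 -0.38717158  0.04244282] 0.4682140873442616 [-7.25115250e+00  2.45307166e+01  9.46894461e+01 -2.17462028e-02
  6.07315474e+01 -6.37106066e+01]
```

View pics/wrist6.png

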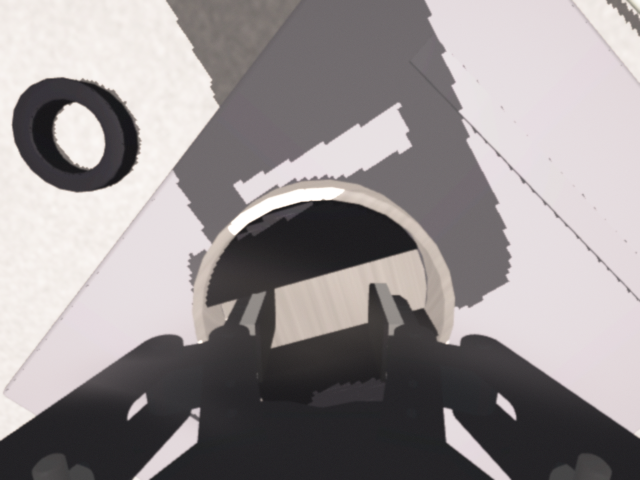

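The disc is following, with a lag of about 14°. I'll continue to the stop.

Call:
jog_arm([
  {"jaw": 0.06, "tx": 0, "ty": 0, "tz": 0, "wx": 0, "wy": 5, "wz": 0},
  {"jaw": 0.06, "tx": 0, "ty": 0, "tz": 0, "wx": 0, "wy": 10, "wz": 0},
  {"jaw": 0.06, "tx": 0, "ty": 0, "tz": 0, "wx": 0, "wy": 15, "wz": 0},
  {"jaw": 0.06, "tx": 0, "ty": 0, "tz": 0, "wx": 0, "wy": 20, "wz": 0},
  {"jaw": 0.06, "tx": 0, "ty": 0, "tz": 0, "wx": 0, "wy": 25, "wz": 0},
  {"jaw": 0.06, "tx": 0, "ty": 0, "tz": 0, "wx": 0, "wy": 30, "wz": 0},
  {"jaw": 0.06, "tx": 0, "ty": 0, "tz": 0, "wx": 0, "wy": 35, "wz": 0},
  {"jaw": 0.06, "tx": 0, "ty": 0, "tz": 0, "wx": 0, "wy": 40, "wz": 0},
  {"jaw": 0.06, "tx": 0, "ty": 0, "tz": 0, "wx": 0, "wy": 45, "wz": 0},
  {"jaw": 0.06, "tx": 0, "ty": 0, "tz": 0, "wx": 0, "wy": 49, "wz": 0},
  {"jaw": 0.06, "tx": 0, "ty": 0, "tz": 0, "wx": 0, "wy": 52, "wz": 0},
  {"jaw": 0.06, "tx": 0, "ty": 0, "tz": 0, "wx": 0, "wy": 54, "wz": 0},
  {"jaw": 0.06, "tx": 0, "ty": 0, "tz": 0, "wx": 0, "wy": 54, "wz": 0},
])

```text
t: 9.73
position: [0.5468, -0.0325, 0.1081]
orientation: [[0.999, -0.0, -0.054], [0.054, 0.0, 0.999], [-0.0, -1.0, 0.0]]
ft_force: [-0.9, 0.1, -0.1]
grip_width: 0.469
```

Run:
```python
from h import *
for n in("wrist",):
    c=bot.capture(n);cv2.imwrite(f"pics/{n}7.png",c["color"][:,:,::-1])
s=bot.read_state();print(s["t"],s["position"],s["ft_force"],s["torque"],s["grip_width"],s["joints"])
```

```text
9.7833 [ 0.54680658 -0.03253261  0.10815027] [-0.64053295 -0.44931959 -0.44330842] [-0.06754819 -0.06442961  0.01061413] 0.4686792227630839 [-7.23644372e+00  2.45194895e+01  9.47076792e+01  1.23542514e-03
  6.07854122e+01 -1.04419747e+01]
```

View pics/wrist7.png

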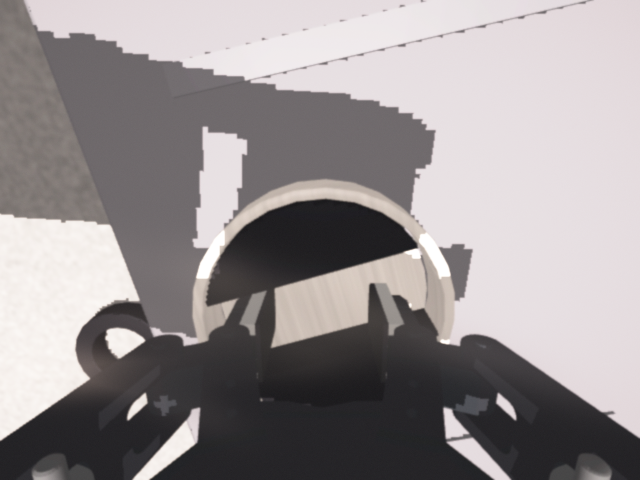

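Call:
jog_arm([
  {"jaw": 0.06, "tx": 0, "ty": 0, "tz": 0, "wx": 0, "wy": 2, "wz": 0},
  {"jaw": 0.06, "tx": 0, "ty": 0, "tz": 0, "wx": 0, "wy": 4, "wz": 0},
  {"jaw": 0.06, "tx": 0, "ty": 0, "tz": 0, "wx": 0, "wy": 4, "wz": 0},
])

```text
t: 10.03
position: [0.5468, -0.0325, 0.1082]
orientation: [[1.0, -0.0, 0.015], [-0.015, 0.0, 1.0], [-0.0, -1.0, 0.0]]
ft_force: [0.6, -0.6, 0.1]
grip_width: 0.471
```

Run:
```python
from h import *
s=bot.read_state();print(s["t"],s["position"],s["ft_force"],s["torque"],np.degrees(np.arctan2(s["orientation"][1,0],s["orientation"][0,0])))
```

```text
10.0333 [ 0.54678522 -0.03250556  0.10815579] [ 0.6250785  -0.60123675  0.10997745] [ 0.06733584 -0.05437312  0.02015112] -0.8779589866694647
```

Call:
jog_arm([
  {"jaw": 0.06, "tx": 0, "ty": 0, "tz": 0, "wx": 0, "wy": 2, "wz": 0},
  {"jaw": 0.06, "tx": 0, "ty": 0, "tz": 0, "wx": 0, "wy": 4, "wz": 0},
  {"jaw": 0.06, "tx": 0, "ty": 0, "tz": 0, "wx": 0, "wy": 4, "wz": 0},
])

```text
t: 10.28
position: [0.5462, -0.0327, 0.1083]
orientation: [[0.997, -0.002, 0.082], [-0.082, -0.001, 0.997], [-0.002, -1.0, -0.001]]
ft_force: [-7.6, -1.2, 4.6]
grip_width: 0.467
```

Run:
```python
from h import *
for n in("wrist",):
    c=bot.capture(n);cv2.imwrite(f"pics/{n}8.png",c["color"][:,:,::-1])
s=bot.read_state();print(s["t"],s["position"],s["ft_force"],s["torque"],np.degrees(np.arctan2(s["orientation"][1,0],s["orientation"][0,0])))
```

```text
10.3333 [ 0.54621821 -0.03264627  0.10831218] [-6.92025886 -1.62947786  4.67296071] [-0.2772776   0.82483001  1.39833531] -4.651315049443854
```

View pics/wrist8.png

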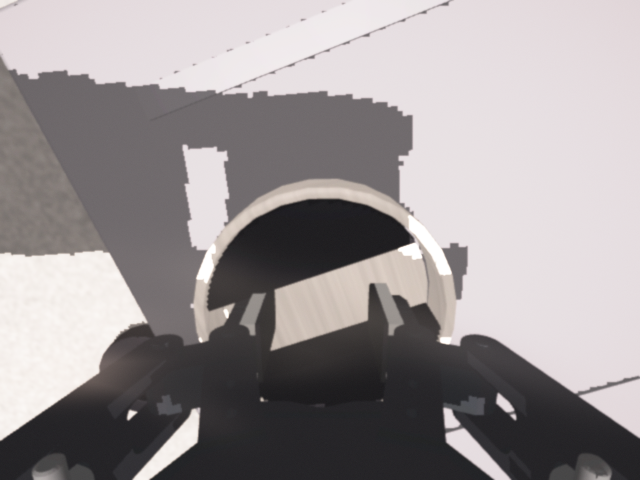

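The wrench about z has jumped to 1.4 N m, so the disc is at its stop. I'll back the fingers off into the slot clearance, lift out and check.

Call:
jog_arm([
  {"jaw": 0.06, "tx": 0, "ty": 0, "tz": 0, "wx": 0, "wy": -4, "wz": 0},
  {"jaw": 0.06, "tx": 0, "ty": 0, "tz": 0, "wx": 0, "wy": -9, "wz": 0},
  {"jaw": 0.06, "tx": 0, "ty": 0, "tz": 0, "wx": 0, "wy": -14, "wz": 0},
  {"jaw": 0.06, "tx": 0, "ty": 0, "tz": 0, "wx": 0, "wy": -14, "wz": 0},
  {"jaw": 0.06, "tx": 0, "ty": -0.01, "tz": 0, "wx": 0, "wy": -14, "wz": 0},
  {"jaw": 0.06, "tx": 0, "ty": -0.025, "tz": 0, "wx": 0, "wy": -14, "wz": 0},
  {"jaw": 0.06, "tx": 0, "ty": -0.06, "tz": 0, "wx": 0, "wy": -14, "wz": 0},
  {"jaw": 0.06, "tx": 0, "ty": -0.1, "tz": 0, "wx": 0, "wy": -14, "wz": 0},
  {"jaw": 0.06, "tx": -0.04, "ty": -0.14, "tz": 0, "wx": 0, "wy": -14, "wz": 0},
  {"jaw": 0.06, "tx": -0.08, "ty": -0.15, "tz": 0, "wx": 0, "wy": -14, "wz": 0},
  {"jaw": 0.06, "tx": -0.12, "ty": -0.15, "tz": 0, "wx": 0, "wy": -14, "wz": 0},
  {"jaw": 0.06, "tx": -0.15, "ty": -0.15, "tz": 0, "wx": 0, "wy": -14, "wz": 0},
  {"jaw": 0.06, "tx": -0.15, "ty": -0.15, "tz": 0, "wx": 0, "wy": -14, "wz": 0},
  {"jaw": 0.06, "tx": -0.15, "ty": -0.15, "tz": 0, "wx": 0, "wy": -14, "wz": 0},
])

```text
t: 11.5
position: [0.3964, -0.0196, 0.2598]
orientation: [[0.988, 0.003, -0.156], [0.156, -0.0, 0.988], [0.003, -1.0, -0.001]]
ft_force: [0.8, -0.2, 0.9]
grip_width: 0.475
```

```bash
python3 - <<'E'
from h import *
for n in("top","side"):
    c=bot.capture(n);cv2.imwrite(f"pics/{n}9.png",c["color"][:,:,::-1]);np.savez(f"{n}9.npz",**c)
for q in ("screwdriver","estop_box","module","tester","jar","mug","tape"):
    print(q,[(np.round(b["position"],3).tolist(),round(b["score"],2)) for b in bot.boxes_of("side",q)][:1])
s=bot.read_state();print(s["t"],s["position"],s["ft_force"])
a=cv2.imread('pics/top9.png')[150:300,250:430];cv2.imwrite('pics/top9c.png',cv2.resize(a,None,fx=4,fy=4))
E
python3 fit.py top9.npz|head -1; python3 fit.py side9.npz|head -1
```

```text
screwdriver [([0.438, 0.157, 0.023], 0.48)]
estop_box [([0.657, -0.266, 0.052], 0.88)]
module [([0.29, 0.298, 0.064], 0.79)]
tester [([0.309, -0.377, 0.03], 0.55)]
jar [([0.523, 0.468, 0.051], 0.91)]
mug [([0.514, -0.496, 0.058], 0.59)]
tape [([0.398, -0.132, 0.019], 0.92)]
11.95 [ 0.39768496 -0.01973384  0.25797858] [-0.67320127  0.86349694  0.79989951]
n [0.00321199 0.00114144 0.99999419] angle 0.0034087813947878496 h [-0.33485435  0.9422699  -0.        ] yaw(hinge y) 19.56368152392527
n [-1.13528809e-03  7.02142928e-04  9.99999109e-01] angle 0.0013348725749718299 h [ 0.52600012  0.85048449 -0.        ] yaw(hinge y) -31.735595387656975
```

View pics/top9c.png

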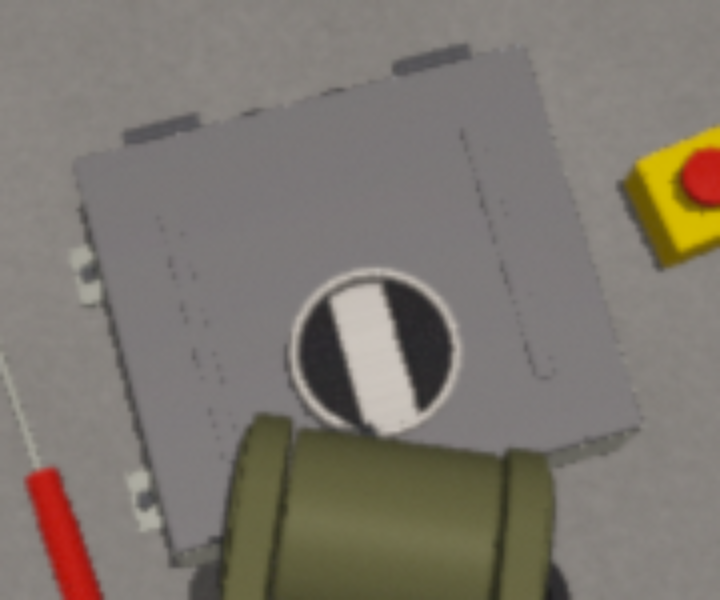

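View pics/side9.png

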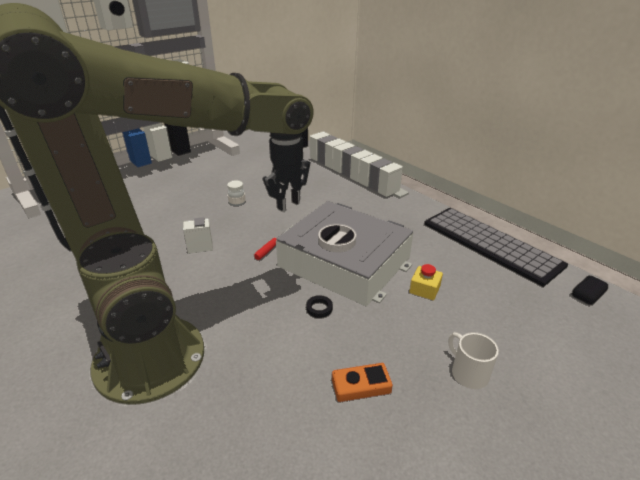

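The slot lies parallel to the cover's sides, at about 14° in the picture, so the disc is at its stop. The cover is level and the bystanders haven't moved.

```bash
python3 -c "
from plant import bot
print(bot.hand_in())"
```

```text
the job is handed in; nothing more can be done
None
```

The cover is shut and the disc is locked at its stop. I handed the job in at about 12 s of the 45 s; the hand-in gives no verdict.

- **Cover:** I pushed it down near the free edge with both fingertips, following the arc of the edge. At the stop it pushed back with about 43 N. The depth images afterwards put the hinge angle at 0.001 to 0.003 rad.
- **Disc:** I put both fingertips, half open, in the slot and turned it clockwise from about 8°. At the end the moment about the turning axis jumped to about 1.4 N m, which is the stop. In the last top picture the slot runs at about 14°, while the fit of the open cover gave 15°, so it is within a degree or two of the stop.
- **Bystanders:** All seven were found in the side view within about 7 mm of their first positions, which is close to the detector's own error of about 4 mm.
- **Robot:** The arm is clear of everything and reads less than 2 N.

Two small things did not go to plan. The first move call was refused because of its format, and nothing moved. The hinge position from the first fit was about 1.6 mm off, and I corrected it from the wrist camera before setting the fingers in the slot.

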